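# Tip the spent ribbon out of the roll caddy

## Task

Pick up the white four-bay caddy by its green handle and tip it on one corner over the cardboard carton, so that only the spent black ribbon roll slides out through its corner gap into the carton and the three cream label rolls stay in the caddy. Then set the caddy back flat in the middle of its blue pad, any way round, and let go. The ribbon smears ink, so do not touch any of the rolls with the robot, and leave the calculator, the pen cup and the mask box where they are.

Things in the scene. Friction and masses are not known exactly. Their poses are not given: they have to be found in the camera images.
- caddy: White open caddy, 200 x 200 mm, loose, about 0.55 kg filled. Origin: centre of its underside; x, y along its sides, z up. Floor 4 mm; outer walls and grey dividers 4 mm thick, tops 36 mm up. Dividers on its x and y axes make four 94 mm square bays, centres near (+-50, +-50) mm. Slick: rolls start to slide at 15 to 23 degrees. 40 degrees straight down one corner empties that bay alone.
- caddy_handle (a point): Centre of the green handle bar over the caddy's middle, 80 mm above its underside. The bar is 80 mm long along the caddy's x, 24 mm wide along its y, 26 mm high, on two legs at x = +-34 mm; the rolls' tops lie 33 mm below its underside. Grasp it from above across the 24 mm, at the middle. Axes: the caddy's.
- ribbon: The spent ribbon roll: black, with a red hub, 56 mm diameter, 30 mm high, 60 g, lying flat in any one of the four bays (it differs from run to run). Origin: centre of its underside, z up.
- labels1: First small roll of cream label stock with a green hub, 56 mm diameter, 30 mm high, 60 g, lying flat in a bay of the caddy of its own; it stays in the caddy. Origin: centre of its underside, z up.
- labels2: Second small roll of cream label stock with a green hub, 56 mm diameter, 30 mm high, 60 g, lying flat in a bay of the caddy of its own; it stays in the caddy. Origin: centre of its underside, z up.
- labels3: Third small roll of cream label stock with a green hub, 56 mm diameter, 30 mm high, 60 g, lying flat in a bay of the caddy of its own; it stays in the caddy. Origin: centre of its underside, z up.
- carton: Open-topped cardboard waste carton fixed to the bench, 250 x 250 mm outside, 80 mm high, walls and bottom 5 mm, empty. Origin: centre of its underside, z up. It stands to the left or the right, on the other side from the pad.
- pad: Blue parking pad fixed to the bench, 240 x 240 mm, 4 mm thick; the caddy stands on it at the start. Origin: centre of its underside, on the bench top.
- calculator: Bystander: grey desk calculator, 110 x 75 x 17 mm, beyond the work. Origin: centre of its underside.
- pen_cup: Bystander: white cup with pens, 76 mm diameter, 140 mm high over the pens, far to the left. Origin: centre of its underside.
- mask_box: Bystander: white and blue box of masks, 220 x 110 x 70 mm, far to the right. Origin: centre of its underside.
- caddy_corner (a point): The caddy's corner point at its (+100, +100) mm, on the underside; the other three corners are alike. At each corner the outer walls are missing over 56 mm along both sides: a gap 75 mm wide square to the diagonal, without sill; the bare floor runs out to the point. Tilted down a whole side, two bays would empty. Axes: the caddy's.
Mind the look-alikes: they are no part of the job. Of the things that look like the ribbon, the smaller one is meant.

How it is judged (in metres and radians):
On the way:
1. the ribbon roll lies in the carton while the caddy is held up off its pad (x of ribbon in the frame of carton between -0.12 and 0.12 m and y of ribbon in the frame of carton between -0.12 and 0.12 m and z of ribbon in the frame of carton below 0.07 m and z of caddy in the frame of pad above 0.05 m), for 0.2 s.
At the end, for the whole second after the job is handed in: The black ribbon roll is inside the carton at rest; all three cream label rolls are in the caddy, each with its centre within 76 mm of the caddy's centre along both sides; the caddy stands flat (within 0.06 rad) on the blue pad, its centre within 40 mm of the pad's centre, at rest and released (x of ribbon in the frame of carton between -0.12 and 0.12 m and y of ribbon in the frame of carton between -0.12 and 0.12 m and z of ribbon in the frame of carton below 0.07 m and x of labels1 in the frame of caddy between -0.076 and 0.076 m and y of labels1 in the frame of caddy between -0.076 and 0.076 m and z of labels1 in the frame of caddy between -0.005 and 0.03 m and x of labels2 in the frame of caddy between -0.076 and 0.076 m and y of labels2 in the frame of caddy between -0.076 and 0.076 m and z of labels2 in the frame of caddy between -0.005 and 0.03 m and x of labels3 in the frame of caddy between -0.076 and 0.076 m and y of labels3 in the frame of caddy between -0.076 and 0.076 m and z of labels3 in the frame of caddy between -0.005 and 0.03 m and horizontal distance between caddy and pad below 0.04 m and angle between caddy's own z axis and vertical below 0.06 rad and z of caddy in the frame of pad below 0.012 m and linear speed of caddy below 0.02 m/s and linear speed of ribbon below 0.03 m/s); the robot touches nothing.
It fails at once if the robot touches a roll (contact force between any of the fingers, the arm and ribbon above 0.3 N or contact force between any of the fingers, the arm and labels1 above 0.3 N or contact force between any of the fingers, the arm and labels2 above 0.3 N or contact force between any of the fingers, the arm and labels3 above 0.3 N).
It fails at once if a bystander is shifted by more than 30 mm (distance of any of calculator, pen_cup, mask_box from where it was at the start of the episode above 0.03 m).
It also fails if it takes over 54 s, if anything falls off the work surface, if the arm or the gripper's body presses on something with over 40 N, if the wrist force passes 120 N, or if a joint passes its speed limit or range.

## Robot

A 6-joint arm with a two-finger parallel gripper is mounted at the origin on the work surface. World frame = base frame: x ahead of the robot, y to its left, z up, the work surface at z = 0. Lengths are in mm, angles in degrees, forces in N, time in s.
With the tool pointing down it reaches from about 350 to 850 mm from the base axis. Payload 8.1 kg.
Tool frame: the origin (TCP) lies at the very end of the fingers, on their centre line; the grasp point (between the pads) lies 19 mm behind it (r.grip_point_offset is the distance from the TCP to the grasp point, in mm); z points along the fingers, y is the line along which they close (so a half turn about z gives the same grasp; the last joint's range is limited). The gripper opens to 85 mm and grips with 20 to 120 N. Pads are 22 mm wide; open, the fingers measure 114 mm over their backs; the gripper's body (76 mm by 85 mm) begins 54 mm behind the grasp point. The pads swing forward as they close: fully open they stand 13 mm farther back than shut.
Start: joints at [62.601, 7.471, 85.268, -0, 87.261, -4.893], TCP at [229.645, 554.318, 202.792] pointing down, gripper open.
Joint ranges: [-169.43, 169.43], [-51.17, 129.36], [1.28, 143.12], [-76.62, 256.62], [0, 156.53], [-152.29, 152.29]. Speed limits (degrees/s): [136.94, 136.94, 159.86, 180, 180, 180].

## Interface

Orientations are given as [roll, pitch, yaw] about the fixed x, y, z axes, in that order (R = Rz(yaw) Ry(pitch) Rx(roll)).
In Python, from bench import status, eyes, r gives the robot as it stands.
- The arm moves only by the shell command python3 -m handwheel 'ROWS' [FORCE]. ROWS is a JSON object whose one key "series" holds a list that holds one entry, the list of rows, each a list of 7 numbers: the shift along the tool's x, y, z in cm, then the turn, a rotation vector about the tool's x, y, z in rad, then the opening, from 0 (shut) to 1 (fully open). In form: {"series": [[[tx, ty, tz, rx, ry, rz, claw], ...]]}. A call has 1 to 12 rows; each row is the pose to reach, as a shift and turn from the pose commanded when the call began, along the tool's axes at that moment; what a row does not reach only later rows make up. A row lasts 1/8 s, in which the tool goes at most 62.5 mm and 10.7 degrees, less where a joint would pass 70% of its speed; a pose out of reach is approached as far as the arm can. A call with a gripper value outside its range is refused whole. The fingers move at their own pace and stop on an object; FORCE is the grip in N (left out, the last holds). Time passes only in rows, so rows that repeat a pose let the fingers close. It gives the time, the measured TCP pose, the force, the opening and the grip force at its end, in the units of the state.
- status.sense(): the state, without advancing time (a new reading comes with each control period).
- eyes.snapshot(name): name is "side" or "top" or "wrist"; returns a dict with "img" (420x560x3 uint8, red, green, blue), "mtx" (3x3 intrinsics, pixels), "k1" (the pictures are not rectified: a ray, as slopes to the right and down, at radius r is drawn at 1 + k1 r^2 times it, then the intrinsics apply), "R" (3x3) and "t" (3): a world point X has camera coordinates R X + t. Camera axes: x right, y down, z forward; pixel columns grow to the right and rows downward; lengths in mm; the calibration is good to about 2 mm. A picture is of the moment at which its call begins. There is no depth.
- r.hand_in(): hands the job in; it is judged then, once.
The state is a dict: "time": time; "joint_pos": joint angles; "qd": joint speeds; "joint_efforts": joint torques, N m; "tool_pos": TCP position; "tcp_rot": TCP orientation; "ft_force": force on the tool from outside, world axes, zero at the start; "wrist_torque": the same for the moment, N m; "finger_gap": finger opening in mm; "grip_force": force on a finger pad.
Only numpy, scipy, OpenCV 4.12 (cv2) and the standard library are available. Lean on these libraries where they do the work, as an engineer would, in place of code of your own. Each camera call takes 0.05 s, during which the arm holds its last target. There are 200 camera calls.

## Working session

There is one attempt and no reset: what is moved stays moved. The work goes in short steps, Python scripts to look and compute and a shell command to move; the robot and the scene stay as the last step left them, time stands still between calls to the robot, and variables do not carry over. Pictures are saved under pics/ and viewed, at most 10 in all, crops included, and the job is handed in when it is done.

```bash
mkdir -p pics; ls
python3 - <<'E'
from bench import status, eyes, r
import cv2,numpy as np
print(status.sense())
for n in ("top","side"):
    s=eyes.snapshot(n); cv2.imwrite(f"pics/{n}0.png",s["img"][:,:,::-1]); np.savez(f"{n}0.npz",**s)
    print(n,s["mtx"],s["k1"],s["R"],s["t"])
E
```

```text
pics
{'time': 0.0, 'joint_pos': array([ 6.26016551e+01,  7.51677348e+00,  8.53288570e+01,  2.99292544e-04,
        8.72612057e+01, -4.89415067e+00]), 'qd': array([-0.01262294,  0.00235481, -0.05127143, -0.07562404, -0.00262301,
       -0.03520815]), 'joint_efforts': array([ 1.93212843e-03, -5.69387090e+01, -5.00571048e+01,  2.41447460e-04,
        1.43238658e-02, -5.85193334e-05]), 'tool_pos': array([229.36215298, 553.78242399, 201.73116313]), 'tcp_rot': array([-1.79893579e+02, -9.41258310e-03,  1.57495782e+02]), 'ft_force': array([0.69965967, 0.71746223, 0.55928069]), 'wrist_torque': array([ 0.0202638 , -0.01772278, -0.03035576]), 'grip_force': 0.0, 'finger_gap': 85.60653468775675}
top [[524.3833858    0.         278.93651857]
 [  0.         524.3833858  211.3285814 ]
 [  0.           0.           1.        ]] -0.14486308132098752 [[ 0.0173885  -0.99975561 -0.01365166]
 [-0.98971772 -0.01527195 -0.14221672]
 [ 0.14197348  0.01598422 -0.9897414 ]] [  -3.94760379  529.9882333  1565.98202067]
side [[522.63152776   0.         278.93292429]
 [  0.         522.63152776 216.2647985 ]
 [  0.           0.           1.        ]] -0.10005384444432056 [[ 0.89623699 -0.44355492  0.00427676]
 [-0.22613693 -0.46517919 -0.85584485]
 [ 0.38160365  0.76607268 -0.51721495]] [-475.15156529  188.96792702 1432.64409568]
```

View pics/top0.png

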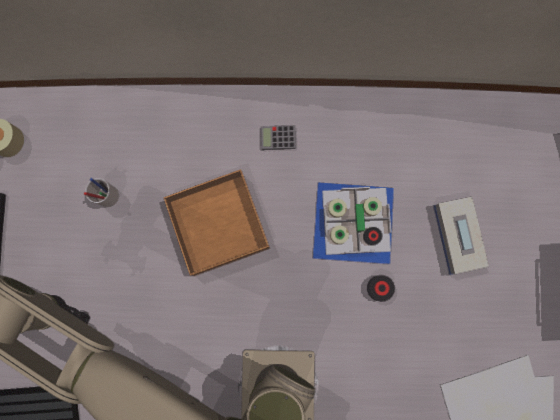

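View pics/side0.png

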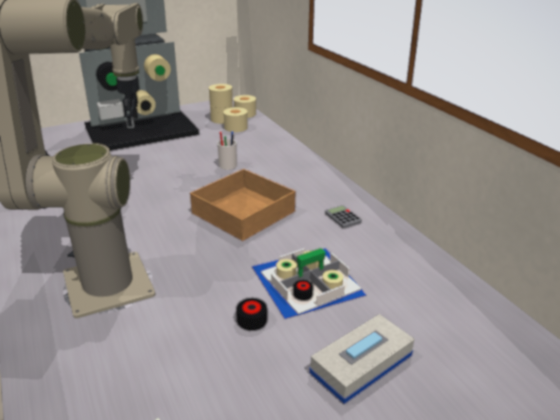

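Two things look like the ribbon. One is the roll in the caddy at top (373,236) / side (303,290). The other is the bigger roll on the bench at top (381,288) / side (252,313). The smaller one, in the caddy's bay nearest the robot and to the right, fits the description. I'll measure and confirm it in a crop.

```bash
cat > h.py <<'E'
import numpy as np, cv2
def cast(s,uv,z):
    uv=np.atleast_2d(np.float64(uv)); K=s["mtx"]
    d=(uv-[K[0,2],K[1,2]])/[K[0,0],K[1,1]]; u=d.copy()
    for _ in range(20): u=d/(1+float(s["k1"])*(u**2).sum(1,keepdims=True))
    w=np.c_[u,np.ones(len(u))]@s["R"]; c=-s["R"].T@s["t"]
    return c+w*((z-c[2])/w[:,2])[:,None]
def mask(s,lo,hi,roi=None):
    h=cv2.cvtColor(np.ascontiguousarray(s["img"]),cv2.COLOR_RGB2HSV)
    m=cv2.inRange(h,np.array(lo),np.array(hi))
    if roi:
        k=np.zeros_like(m); x0,y0,x1,y1=roi; k[y0:y1,x0:x1]=255; m&=k
    return m
def rect(m,s,z):
    p=np.argwhere(m)[:,::-1]; q=cast(s,p,z)[:,:2].astype(np.float32)
    return cv2.minAreaRect(q)
E
python3 - <<'E'
from h import *
s=dict(np.load("top0.npz"));S=dict(np.load("side0.npz"))
roi=(300,170,410,275)
b=mask(s,(105,150,60),(130,255,255),roi); print("pad",rect(b,s,4))
g=mask(s,(50,120,40),(85,255,255),roi)
n,l,st,c=cv2.connectedComponentsWithStats(g)
for i in range(1,n):
    if st[i,4]>15: print("green",st[i],c[i],rect(l==i,s,93), cast(s,c[i],38))
for lo,hi in(((0,150,80),(6,255,255)),((174,150,80),(180,255,255))):
    rr=mask(s,lo,hi,(300,170,410,310)); n,l,st,c=cv2.connectedComponentsWithStats(rr)
    for i in range(1,n):
        if st[i,4]>8: print("red",st[i,4],c[i],cast(s,c[i],38))
w=mask(s,(0,0,150),(180,60,255),(318,186,393,258)); n,l,st,c=cv2.connectedComponentsWithStats(w)
# black diameters
bl=mask(s,(0,0,0),(180,255,60),(350,220,410,310)); n,l,st,c=cv2.connectedComponentsWithStats(bl)
for i in range(1,n):
    if st[i,4]>60: print("black",st[i],c[i])
cb=mask(s,(5,100,60),(22,255,255),(150,160,280,285)); n,l,st,c=cv2.connectedComponentsWithStats(cb)
i=1+st[1:,4].argmax(); print("carton",rect(l==i,s,80), cv2.boxPoints(rect(l==i,s,80)))
gs=mask(S,(50,120,40),(85,255,255),(250,235,370,310));n,l,st,c=cv2.connectedComponentsWithStats(gs)
i=1+st[1:,4].argmax();print("side handle px",c[i])
for z in(80,): print(cast(S,c[i],z))
cm=np.hstack([cv2.resize(s["img"][170:310,300:420],None,fx=3.3,fy=3.3,interpolation=2),cv2.resize(S["img"][230:340,230:370],(400,462),interpolation=2)])
cv2.imwrite("pics/crop.png",cm[:,:,::-1])
E
```

```text
pad ((504.0435791015625, -227.0948944091797), (234.01893615722656, 235.15756225585938), 86.59303283691406)
green [334 203   8   8  20] [337.35 206.95] ((536.930419921875, -168.3135986328125), (18.872364044189453, 21.195688247680664), 45.17787551879883) [[ 546.26746723 -173.91665607   38.        ]]
green [369 202   7   8  16] [371.25  205.125] ((544.8632202148438, -270.0070495605469), (15.933201789855957, 22.9528751373291), 71.27591705322266) [[ 553.57109912 -278.3083854    38.        ]]
green [356 204   9  27 178] [359.71348315 216.90449438] ((509.2364501953125, -235.071533203125), (77.6427001953125, 21.123554229736328), 3.082714796066284) [[ 516.54981533 -242.53549246   38.        ]]
green [336 231   8   7  19] [339.36842105 234.15789474] ((457.58831787109375, -175.11343383789062), (17.697031021118164, 20.67129898071289), 0.8286588788032532) [[ 462.66788586 -180.24437473   38.        ]]
red 51 [373.07843137 235.39215686] [[ 460.34808437 -283.27892339   38.        ]]
red 104 [381.51923077 287.98076923] [[ 301.4165544  -308.41403191   38.        ]]
black [364 228  17  17 138] [371.25362319 236.15942029]
black [367 276  27  25 350] [379.36285714 288.02571429]
carton ((489.0311279296875, 193.0869903564453), (251.7067413330078, 249.23260498046875), 21.17644691467285) [[326.6598   263.82483 ]
 [416.69287   31.422295]
 [651.40247  122.34915 ]
 [561.3694   354.75168 ]]
side handle px [310.18768328 258.98240469]
[[ 507.44040603 -234.77375223   80.        ]]
```

View pics/crop.png

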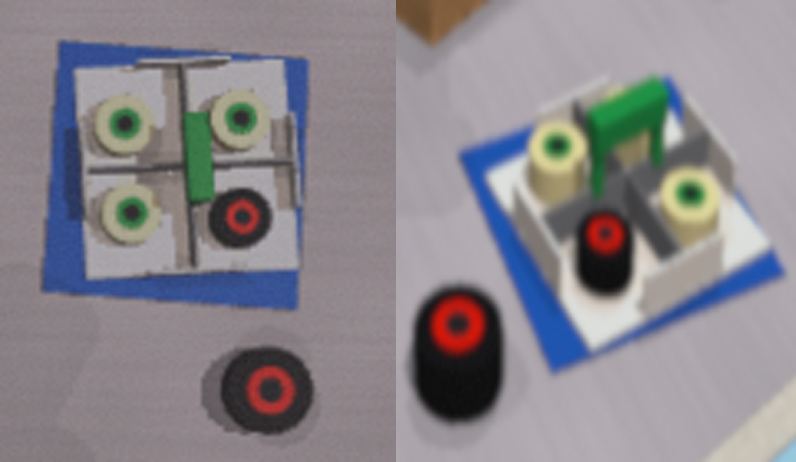

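The crop shows the small ribbon inside the caddy at crop (240,215), and the bigger look-alike outside it at (270,390). The ribbon's bay is the caddy's (-,-) one. The measured sizes agree with the ones given: handle 78x21 mm, carton 251 mm, pad 235 mm.

```bash
cat > plan.py <<'E'
import numpy as np
from scipy.spatial.transform import Rotation as Ro
from bench import status
def cur():
    s=status.sense(); return s["tool_pos"],Ro.from_euler("xyz",s["tcp_rot"],degrees=True),s
def row(p,R):
    "shift (cm) and turn (rad) in tool axes from the present pose to TCP p, rotation R"
    p0,R0,_=cur(); return np.round(np.r_[R0.inv().apply(np.array(p)-p0)/10,(R0.inv()*R).as_rotvec()],3)
def down(yaw): return Ro.from_euler("xyz",[180,0,yaw],degrees=True)
E
python3 -c "
from plan import *
print(row([508,-235,165],down(-176.7)));print(row([508,-235,68],down(-176.7)))"
```

```text
[-5.5933e+01 -6.2204e+01  3.7820e+00 -2.0000e-03 -1.0000e-03 -4.5000e-01]
[-5.5934e+01 -6.2188e+01  1.3482e+01 -2.0000e-03 -1.0000e-03 -4.5000e-01]
```

```bash
python3 -m handwheel '{"series": [[[-4,-4.5,0,0,0,-0.03,1],[-8,-9,0,0,0,-0.07,1],[-12,-13.4,0,0,0,-0.1,1],[-16,-18,0,0,0,-0.14,1],[-20,-22.4,0,0,0,-0.18,1],[-24,-27,0,0,0,-0.21,1],[-28,-31.4,0,0,0,-0.24,1],[-32,-36,0,0,0,-0.28,1],[-36,-40.4,0,0,0,-0.31,1],[-40,-45,0,0,0,-0.34,1],[-44,-49.3,0,0,0,-0.38,1],[-48,-53.6,0,0,0,-0.41,1]]]}'
python3 -c "
from plan import *
print(row([508,-235,165],down(-176.7)));print(row([508,-235,120],down(-176.7)))"
```

```text
time: 1.6
tool_pos: [468.1, -126.6, 202.5]
tcp_rot: [180.0, -0.0, -179.0]
ft_force: [1.6, 0.1, 0.5]
finger_gap: 85.4
grip_force: 0.0
[ -3.799 -10.91    3.752   0.     -0.     -0.04 ]
[ -3.799 -10.911   8.252   0.     -0.     -0.04 ]
```

```bash
python3 -m handwheel '{"series": [[[-1.5,-4.5,0,0,0,-0.02,1],[-3,-8.5,1,0,0,-0.04,1],[-3.8,-10.9,3,0,0,-0.04,1],[-3.8,-10.9,3.8,0,0,-0.04,1],[-3.8,-10.9,3.8,0,0,-0.04,1],[-3.8,-10.9,3.8,0,0,-0.04,1]]]}'
python3 - <<'E'
from plan import *
from bench import eyes
import cv2
from h import *
s=eyes.snapshot("wrist"); cv2.imwrite("pics/w1.png",s["img"][:,:,::-1])
g=mask(s,(50,120,40),(85,255,255)); n,l,st,c=cv2.connectedComponentsWithStats(g)
i=1+st[1:,4].argmax(); m=l==i
print(st[i],rect(m,s,97)); print(row([508,-235,68],down(-176.7)))
E
```

```text
time: 2.35
tool_pos: [508.0, -232.1, 165.6]
tcp_rot: [-180.0, 0.0, -176.7]
ft_force: [0.9, -0.6, -0.1]
finger_gap: 85.5
grip_force: 0.0
[ 261  157   31   99 2821] ((507.94415283203125, -234.71371459960938), (78.43336486816406, 22.481836318969727), 3.105375051498413)
[ 5.100e-02 -2.680e-01  9.787e+00 -1.000e-03  1.000e-03  1.000e-03]
```

View pics/w1.png

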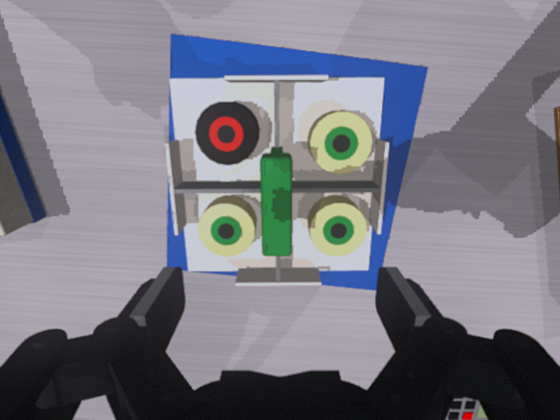

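The wrist view puts the handle at px (276,205), between the fingers. That gives world (508,-234.7) and yaw 3.1°, which agrees with the top view. The ribbon is at (226,133). Descending to grasp.

```bash
python3 -m handwheel '{"series": [[[0,-0.25,2,0,0,0,1],[0,-0.25,5,0,0,0,1],[0,-0.25,8,0,0,0,1],[0,-0.25,9.4,0,0,0,1],[0,-0.25,9.7,0,0,0,1],[0,-0.25,9.7,0,0,0,1],[0,-0.25,9.7,0,0,0,0.1],[0,-0.25,9.7,0,0,0,0.1],[0,-0.25,9.7,0,0,0,0],[0,-0.25,9.7,0,0,0,0],[0,-0.25,9.7,0,0,0,0],[0,-0.25,9.7,0,0,0,0]]]}' 90
```

```text
time: 3.9
tool_pos: [508.5, -235.7, 68.6]
tcp_rot: [-180.0, 0.1, -176.7]
ft_force: [-0.2, 1.5, 5.8]
finger_gap: -0.1
grip_force: 2.9
```

The gap is 0, so nothing is between the fingers. I'll look before moving.

Run:
```python
from plan import *
from bench import eyes
import cv2
from h import *
im=[]
for n in("wrist","side"):
    s=eyes.snapshot(n); np.savez(n+"1.npz",**s); im.append(s["img"])
S=im[1][200:340,210:397]
cv2.imwrite("pics/w2.png",np.hstack([cv2.resize(im[0],(400,300)),cv2.resize(S,(400,300),interpolation=2)])[:,:,::-1])
print(cur()[2])
```

```text
{'time': 4.0, 'joint_pos': array([-3.01113472e+01,  7.32698836e+00,  9.98526906e+01,  4.58877850e-03,
        7.27438670e+01, -1.23389357e+02]), 'qd': array([ 0.10963544,  0.01498107,  0.09308078, -0.09144493, -0.09331808,
       -0.04142455]), 'joint_efforts': array([-1.92730227e-01, -5.01258337e+01, -4.38350558e+01, -1.05756442e-01,
       -1.64620676e-01, -1.94076597e-04]), 'tool_pos': array([ 508.49639014, -235.67764679,   68.57752595]), 'tcp_rot': array([-1.79961586e+02,  6.62479078e-02, -1.76723326e+02]), 'ft_force': array([-0.17512268, -0.43983171,  5.74714786]), 'wrist_torque': array([ 0.10158772,  0.00628291, -0.02488836]), 'grip_force': 2.866518571972847, 'finger_gap': -0.07078722007364409}
```

View pics/w2.png

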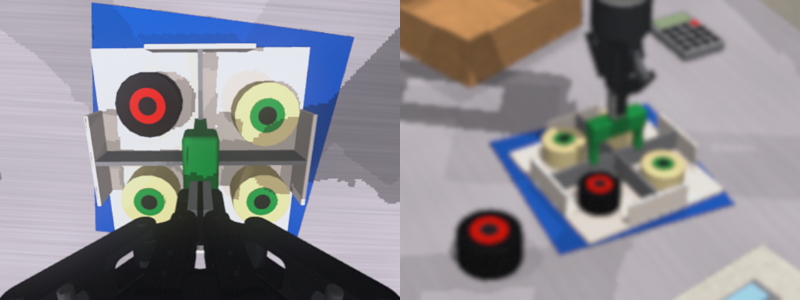

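Run:
```python
from h import *
w=dict(np.load("wrist1.npz"));s=dict(np.load("side1.npz"))
a=cv2.resize(w["img"][150:400,180:380],(400,500),interpolation=2);b=cv2.resize(s["img"][200:300,270:350],(400,500),interpolation=2)
cv2.imwrite("pics/w3.png",np.hstack([a,b])[:,:,::-1])
def proj(S,X):
    c=S["R"]@np.array(X,float)+S["t"];u=c[:2]/c[2];u=u*(1+float(S["k1"])*(u@u));return S["mtx"][:2,:2]@u+S["mtx"][:2,2]
for z in(68.6,81,97,110):
    p=proj(w,(508.5,-235.7,z));q=proj(s,(508.5,-235.7,z));print(z,p,(p-[180,150])*2,q,(q-[270,200])*5+[400,0])
for S,z,roi in((w,97,None),(s,84,(250,230,370,310))):
    g=mask(S,(50,120,40),(85,255,255),roi); n,l,st,c=cv2.connectedComponentsWithStats(g)
    i=1+st[1:,4].argmax(); print(st[i],rect(l==i,S,z))
```

```text
68.6 [279.09592666 245.66717136] [198.19185331 191.33434273] [310.54539902 262.48921654] [602.72699508 312.44608271]
81 [279.03509759 255.32314105] [198.07019517 210.6462821 ] [310.71324345 258.76010819] [603.56621723 293.80054096]
97 [278.94348011 269.87149126] [197.88696021 239.74298252] [310.93166043 253.89582058] [604.65830216 269.47910292]
110 [278.85528982 283.88137491] [197.71057964 267.76274982] [311.11066449 249.89946881] [605.55332246 249.49734404]
[ 255  190   51   74 3219] ((486.66326904296875, -236.37942504882812), (36.28815460205078, 23.14374351501465), 3.3219778537750244)
[297 249  28  27 316] ((502.43109130859375, -251.21914672851562), (114.39002227783203, 76.662353515625), 66.48670196533203)
```

View pics/w3.png

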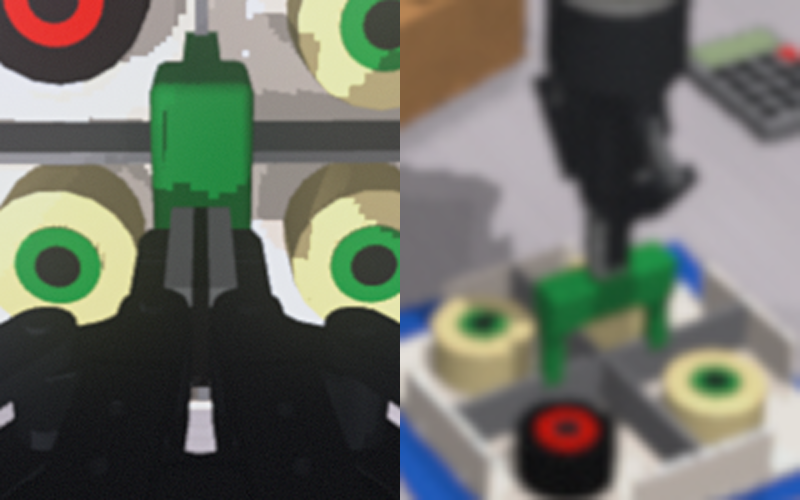

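The fingers are shut and sitting on top of the bar: the tips are at about z 97 in the side view, while the reported TCP is z 68.6. I'll back up and measure where the tips really are against the reported TCP, shut and open.

```bash
cat > tip.py <<'E'
from plan import *
from bench import eyes
from h import *
import sys
p,R,st=cur(); print(p.round(1),st["finger_gap"].round(1),st["ft_force"].round(1))
def proj(S,X):
    c=S["R"]@np.array(X,float)+S["t"];u=c[:2]/c[2];u=u*(1+float(S["k1"])*(u@u));return S["mtx"][:2,:2]@u+S["mtx"][:2,2]
out=[]
for n,k,sz in(("wrist",1.0,None),("side",5,None)):
    s=eyes.snapshot(n); np.savez(n+sys.argv[1]+".npz",**s)
    print(n,"TCP px",proj(s,p).round(1),"20 behind",proj(s,p+[0,0,20]).round(1),"40 behind",proj(s,p+[0,0,40]).round(1))
    if n=="wrist": out.append(cv2.resize(s["img"],(480,360)))
    else:
        u=proj(s,p+[0,0,20]).astype(int); print("crop0",u-[32,36]); out.append(cv2.resize(s["img"][u[1]-36:u[1]+36,u[0]-32:u[0]+32],(320,360),interpolation=2))
cv2.imwrite(f"pics/tip{sys.argv[1]}.png",np.hstack(out)[:,:,::-1])
E
python3 -m handwheel '{"series": [[[0,0,-1,0,0,0,0],[0,0,-3,0,0,0,0],[0,0,-5,0,0,0,0],[0,0,-6,0,0,0,0],[0,0,-6,0,0,0,0],[0,0,-6,0,0,0,0]]]}'; python3 tip.py A
```

```text
time: 4.75
tool_pos: [507.6, -235.2, 127.2]
tcp_rot: [180.0, -0.0, -176.7]
ft_force: [0.5, -0.4, 0.0]
finger_gap: -0.2
grip_force: 0.0Traceback (most recent call last):
  File "tip.py", line 5, in <module>
    p,R,st=cur(); print(p.round(1),st["finger_gap"].round(1),st["ft_force"].round(1))
                                   ^^^^^^^^^^^^^^^^^^^^^^
AttributeError: 'float' object has no attribute 'round'
```

```bash
sed -i 's/st\["finger_gap"\].round(1)/st["finger_gap"]/' tip.py; python3 tip.py A
```

```text
[ 507.6 -235.2  127.2] -0.16749066859719447 [ 0.5 -0.4  0. ]
wrist TCP px [279.1 245.7] 20 behind [279.  261.8] 40 behind [279.  282.1]
side TCP px [311.  244.6] 20 behind [311.2 238.2] 40 behind [311.5 231.8]
crop0 [279 202]
```

View pics/tipA.png

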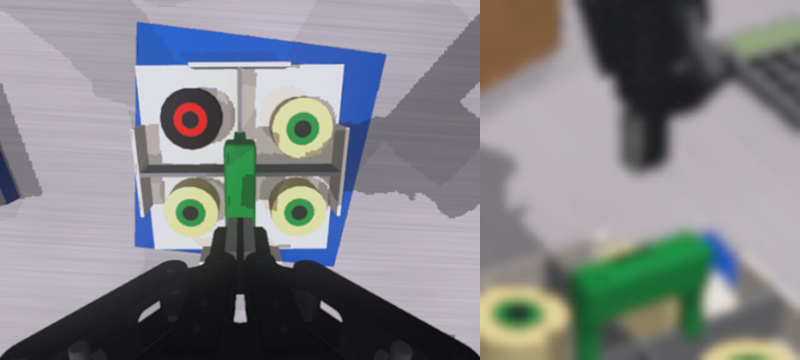

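The side view puts the shut tips at about row 235, some 28 mm behind the reported TCP (row 244.6). With the extra 13 mm when open, the fingers never straddled the bar. I'll go lower, to TCP z of about 36. Open tips would then be at about 77, and even at the stated geometry they'd be at 49, still above the roll tops at 38.

```bash
python3 - <<'E'
from plan import *
from bench import r
print(r.grip_point_offset)
from h import *
s=dict(np.load("wristA.npz")); g=mask(s,(50,120,40),(85,255,255)); n,l,st,c=cv2.connectedComponentsWithStats(g)
i=1+st[1:,4].argmax(); m=l==i; print(st[i],rect(m,s,97)); c0=-s["R"].T@s["t"]; print("cam",c0,s["R"])
red=mask(s,(0,150,80),(6,255,255)); print(cast(s,np.argwhere(red)[:,::-1].mean(0),38))
print(row([508,-235,37],down(-176.8)))
E
python3 -m handwheel '{"series": [[[0,0,0,0,0,0,1],[0,0,0,0,0,0,1],[0,0,0,0,0,0,1],[0,0,0,0,0,0,1],[0,0,0,0,0,0,1],[0,0,0,0,0,0,1]]]}'; python3 tip.py B
```

```text
18.700000000000003
[ 261  168   37   96 2993] ((501.36029052734375, -235.42051696777344), (65.36575317382812, 22.770639419555664), 4.19091272354126)
cam [ 430.30369125 -239.39214237  299.78752148] [[-5.77135839e-02  9.98332907e-01  7.40810168e-04]
 [ 9.52340372e-01  5.48320922e-02  3.00068754e-01]
 [ 2.99527891e-01  1.80235466e-02 -9.53917289e-01]]
[[ 460.10978552 -282.70810241   38.        ]]
[-8.000e-02 -4.000e-03  8.978e+00  1.000e-03 -1.000e-03  1.000e-03]
time: 5.6
tool_pos: [508.0, -235.4, 127.8]
tcp_rot: [-180.0, 0.0, -176.7]
ft_force: [-0.2, -0.6, 0.4]
finger_gap: 85.5
grip_force: 0.0
[ 508.  -235.4  127.8] 85.51653822637066 [-0.2 -0.6  0.4]
wrist TCP px [279.1 245.7] 20 behind [279.  261.9] 40 behind [278.9 282.2]
side TCP px [311.1 244.3] 20 behind [311.4 238. ] 40 behind [311.7 231.6]
crop0 [279 202]
```

View pics/tipB.png

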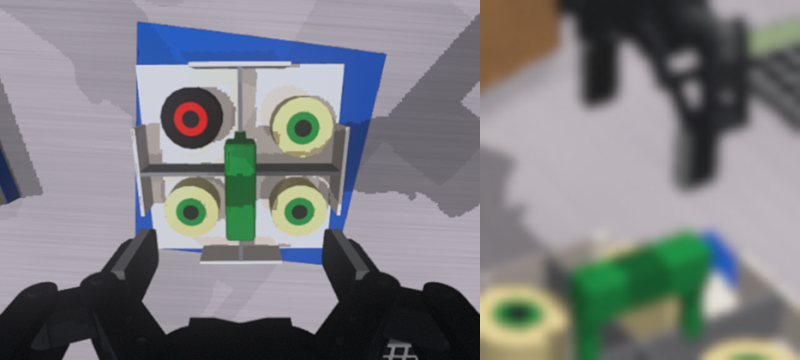

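Open tips average row 231, which is 41 mm behind the TCP. Shut they were 28 mm behind, so the two readings agree, and the caddy hasn't moved. Descending 9.2 cm and gripping.

```bash
python3 -m handwheel '{"series": [[[0,0,2,0,0,0,1],[0,0,4.5,0,0,0,1],[0,0,7,0,0,0,1],[0,0,8.5,0,0,0,1],[0,0,9.2,0,0,0,1],[0,0,9.2,0,0,0,1],[0,0,9.2,0,0,0,0.3],[0,0,9.2,0,0,0,0],[0,0,9.2,0,0,0,0],[0,0,9.2,0,0,0,0],[0,0,9.2,0,0,0,0],[0,0,9.2,0,0,0,0]]]}' 90
```

```text
time: 7.2
tool_pos: [508.4, -235.6, 36.5]
tcp_rot: [-180.0, 0.1, -176.7]
ft_force: [-0.8, 0.9, 6.2]
finger_gap: 22.8
grip_force: 89.7
```

Gripped at 22.8 mm. Lifting.

```bash
python3 -m handwheel '{"series": [[[0,0,-0.4,0,0,0,0],[0,0,-1.2,0,0,0,0],[0,0,-2.4,0,0,0,0],[0,0,-4.2,0,0,0,0],[0,0,-6.2,0,0,0,0],[0,0,-8.2,0,0,0,0],[0,0,-10.2,0,0,0,0],[0,0,-12.2,0,0,0,0],[0,0,-13.8,0,0,0,0],[0,0,-14.7,0,0,0,0],[0,0,-15,0,0,0,0],[0,0,-15,0,0,0,0]]]}'
cat >> plan.py <<'E'
def pose(H,th,k=47.5,az=201.3):
    "TCP pose with the handle centre at H, tipped th deg toward azimuth az, caddy yaw az-225"
    a=np.radians(az); ax=np.array([-np.sin(a),np.cos(a),0])
    R=Ro.from_rotvec(ax*np.radians(th))*down(az-225-180)
    return np.array(H)+k*R.apply([0,0,1]),R
E
python3 -c "
from plan import *
H=[561,221,234]
print(row(*pose(H,0)))
import numpy as np; print(pose(H,40)[1].apply([0,0,1]))
"
```

```text
time: 8.7
tool_pos: [507.7, -235.3, 185.3]
tcp_rot: [180.0, -0.0, -176.7]
ft_force: [0.2, -0.1, -6.3]
finger_gap: 22.5
grip_force: 88.6
[-7.9300e+00  4.5248e+01 -1.0700e-01  0.0000e+00 -1.0000e-03  4.7100e-01]
[ 0.59887958  0.23349339 -0.76604444]
```

```bash
python3 -m handwheel '{"series": [[[-0.1,0.4,0,0,0,0.004,0],[-0.25,1.4,0,0,0,0.015,0],[-0.5,3,0,0,0,0.03,0],[-0.9,5.2,0,0,0,0.055,0],[-1.4,8,0,0,0,0.085,0],[-1.95,11.2,0,0,0,0.117,0],[-2.5,14.6,0,0,0,0.152,0],[-3.1,18,0,0,0,0.187,0],[-3.7,21.4,0,0,0,0.223,0],[-4.3,24.8,0,0,0,0.258,0],[-4.9,28.2,0,0,0,0.293,0],[-5.5,31.6,0,0,0,0.329,0]]]}'
python3 -c "
from plan import *
print(row(*pose([561,221,234],0)))"
```

```text
time: 10.2
tool_pos: [544.3, 85.1, 185.5]
tcp_rot: [180.0, -0.0, 164.4]
ft_force: [0.2, 0.4, -6.0]
finger_gap: 22.7
grip_force: 88.8
[ 2.062 13.54  -0.095  0.    -0.     0.141]
```

```bash
python3 -m handwheel '{"series": [[[0.5,3.3,0,0,0,0.034,0],[1,6.3,0,0,0,0.065,0],[1.4,8.9,0,0,0,0.092,0],[1.7,11,0,0,0,0.114,0],[1.9,12.4,0,0,0,0.13,0],[2.05,13.2,0,0,0,0.138,0],[2.06,13.5,0,0,0,0.141,0],[2.06,13.5,0,0,0,0.141,0]]]}'
python3 - <<'E'
from plan import *
from bench import eyes
from h import *
s=eyes.snapshot("top"); np.savez("top2.npz",**s); cv2.imwrite("pics/top2.png",s["img"][:,:,::-1])
for th in range(4,45,4): print(th,row(*pose([561,221,234],th)))
E
```

```text
time: 11.2
tool_pos: [561.1, 218.6, 185.7]
tcp_rot: [-180.0, -0.0, 156.4]
ft_force: [-0.3, 0.2, -6.0]
finger_gap: 22.7
grip_force: 88.9
4 [-0.116  0.47  -0.087 -0.05  -0.049  0.001]
8 [-0.349  0.703 -0.122 -0.099 -0.099  0.001]
12 [-0.58   0.933 -0.179 -0.148 -0.148  0.001]
16 [-8.080e-01  1.161e+00 -2.600e-01 -1.980e-01 -1.980e-01  1.000e-03]
20 [-1.031e+00  1.383e+00 -3.620e-01 -2.470e-01 -2.470e-01  1.000e-03]
24 [-1.248e+00  1.601e+00 -4.860e-01 -2.960e-01 -2.960e-01  1.000e-03]
28 [-1.459e+00  1.811e+00 -6.320e-01 -3.460e-01 -3.460e-01  1.000e-03]
32 [-1.662e+00  2.014e+00 -7.980e-01 -3.950e-01 -3.950e-01  1.000e-03]
36 [-1.857e+00  2.208e+00 -9.830e-01 -4.440e-01 -4.440e-01  1.000e-03]
40 [-2.042e+00  2.393e+00 -1.187e+00 -4.940e-01 -4.940e-01  1.000e-03]
44 [-2.216e+00  2.567e+00 -1.409e+00 -5.430e-01 -5.430e-01  1.000e-03]
```

View pics/top2.png

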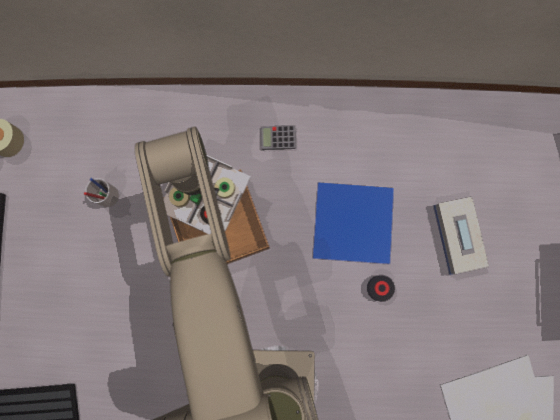

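The caddy is flat over the carton with the ribbon bay's corner, near (210,228), inside it. The cream rolls are still in their bays, and the bystanders haven't moved. Tipping.

```bash
python3 -m handwheel '{"series": [[[-0.05,0.3,-0.05,-0.025,-0.025,0,0],[-0.23,0.58,-0.1,-0.075,-0.075,0,0],[-0.46,0.82,-0.15,-0.124,-0.124,0,0],[-0.7,1.05,-0.22,-0.173,-0.173,0,0],[-0.92,1.27,-0.31,-0.222,-0.222,0,0],[-1.14,1.49,-0.42,-0.272,-0.272,0,0],[-1.35,1.7,-0.56,-0.321,-0.321,0,0],[-1.56,1.91,-0.71,-0.37,-0.37,0,0],[-1.76,2.11,-0.89,-0.42,-0.42,0,0],[-1.95,2.3,-1.08,-0.469,-0.469,0,0],[-2.04,2.39,-1.19,-0.494,-0.494,0,0],[-2.04,2.39,-1.19,-0.494,-0.494,0,0]]]}'
python3 -m handwheel '{"series": [[[0,0,0,0,0,0,0],[0,0,0,0,0,0,0],[0,0,0,0,0,0,0],[0,0,0,0,0,0,0]]]}'
python3 - <<'E'
from plan import *
from bench import eyes
from h import *
s=eyes.snapshot("side"); np.savez("side3.npz",**s); t=eyes.snapshot("top"); np.savez("top3.npz",**t)
cv2.imwrite("pics/s3.png",np.hstack([cv2.resize(s["img"][130:280,150:350],(400,300),interpolation=2),cv2.resize(t["img"][140:290,140:340],(400,300),interpolation=2)])[:,:,::-1])
S=dict(np.load("top2.npz")); print("pad",rect(mask(S,(105,150,60),(130,255,255),(300,170,410,275)),S,4))
for n,S,roi in(("side",s,(150,100,350,280)),("top",t,(140,140,290,300))):
    m=mask(S,(0,170,80),(5,255,255),roi); c,l,st,ce=cv2.connectedComponentsWithStats(m)
    print(n,[(st[i,4],ce[i].round(1),cast(S,ce[i],35).round()) for i in range(1,c) if st[i,4]>8])
E
```

```text
time: 12.75
tool_pos: [588.3, 231.8, 196.7]
tcp_rot: [149.3, 27.0, 148.8]
ft_force: [1.2, 0.6, -5.7]
finger_gap: 23.0
grip_force: 89.5
time: 13.25
tool_pos: [589.5, 232.5, 197.6]
tcp_rot: [149.3, 27.0, 148.8]
ft_force: [-0.3, -0.1, -4.9]
finger_gap: 22.8
grip_force: 89.5
pad ((503.7521667480469, -227.19825744628906), (235.41514587402344, 235.58982849121094), 86.66636657714844)
side []
top []
```

View pics/s3.png

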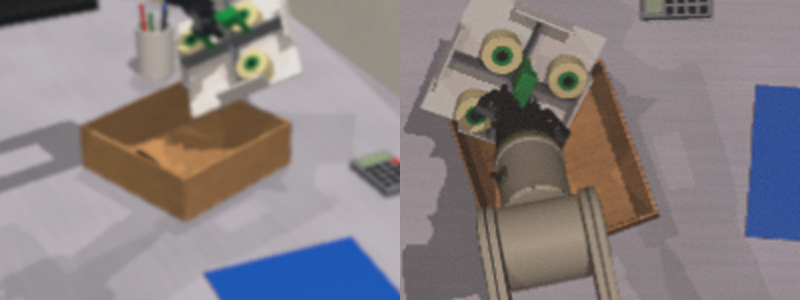

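Ten pictures viewed. In this last one the ribbon has left the caddy, all three cream rolls are in their bays, and a dark piece shows at the carton's near wall, crop (145,153). From here I check by numbers only. Levelling at the same rate.

```bash
python3 -c "
from plan import *
for th in (38,34,30,26,22,18,14,10,6,2,0): print(th,row(*pose([561,221,236],th)))"
```

```text
38 [ 0.008 -0.062 -0.169  0.025  0.024  0.001]
34 [ 0.242 -0.296 -0.192  0.075  0.074  0.001]
30 [ 0.474 -0.528 -0.238  0.124  0.123  0.001]
26 [ 0.704 -0.757 -0.307  0.173  0.173  0.001]
22 [ 0.929 -0.982 -0.398  0.223  0.222  0.001]
18 [ 1.150e+00 -1.202e+00 -5.120e-01  2.720e-01  2.710e-01  1.000e-03]
14 [ 1.364e+00 -1.416e+00 -6.470e-01  3.210e-01  3.210e-01  1.000e-03]
10 [ 1.571e+00 -1.623e+00 -8.030e-01  3.710e-01  3.700e-01  1.000e-03]
6 [ 1.770e+00 -1.821e+00 -9.780e-01  4.200e-01  4.200e-01  1.000e-03]
2 [ 1.960e+00 -2.011e+00 -1.173e+00  4.690e-01  4.690e-01  1.000e-03]
0 [ 2.051e+00 -2.102e+00 -1.278e+00  4.940e-01  4.940e-01  1.000e-03]
```

```bash
python3 -m handwheel '{"series": [[[0.01,-0.06,-0.17,0.025,0.025,0,0],[0.24,-0.3,-0.19,0.075,0.075,0,0],[0.47,-0.53,-0.24,0.124,0.124,0,0],[0.7,-0.76,-0.31,0.173,0.173,0,0],[0.93,-0.98,-0.4,0.222,0.222,0,0],[1.15,-1.2,-0.51,0.272,0.272,0,0],[1.36,-1.42,-0.65,0.321,0.321,0,0],[1.57,-1.62,-0.8,0.37,0.37,0,0],[1.77,-1.82,-0.98,0.42,0.42,0,0],[1.96,-2.01,-1.17,0.469,0.469,0,0],[2.05,-2.1,-1.28,0.494,0.494,0,0],[2.05,-2.1,-1.28,0.494,0.494,0,0]]]}'
python3 -c "
from plan import *
print(row([504,-227,188],down(-176.8)))"
```

```text
time: 14.85
tool_pos: [562.0, 221.4, 188.4]
tcp_rot: [180.0, 0.0, 156.3]
ft_force: [-0.2, 0.9, -5.3]
finger_gap: 22.6
grip_force: 89.5
[-1.2672e+01 -4.3398e+01  1.6000e-02  1.0000e-03  1.0000e-03 -4.6900e-01]
```

```bash
python3 -m handwheel '{"series": [[[-0.1,-0.4,0,0,0,-0.004,0],[-0.4,-1.4,0,0,0,-0.015,0],[-0.9,-3,0,0,0,-0.032,0],[-1.5,-5.2,0,0,0,-0.056,0],[-2.3,-8,0,0,0,-0.086,0],[-3.25,-11.2,0,0,0,-0.121,0],[-4.25,-14.6,0,0,0,-0.158,0],[-5.25,-18,0,0,0,-0.195,0],[-6.25,-21.4,0,0,0,-0.231,0],[-7.25,-24.8,0,0,0,-0.268,0],[-8.2,-28.2,0,0,0,-0.305,0],[-9.2,-31.6,0,0,0,-0.341,0]]]}'
python3 - <<'E'
from plan import *
from bench import eyes
from h import *
t=eyes.snapshot("top")
for lo,hi in(((0,0,0),(180,255,45)),((0,200,80),(4,255,255))):
    m=mask(t,lo,hi,(160,165,275,280)); c,l,st,ce=cv2.connectedComponentsWithStats(m)
    print([(st[i],ce[i].round(1),cast(t,ce[i],35).round()) for i in range(1,c) if st[i,4]>20])
print(row([504,-227,188],down(-176.8)))
E
```

```text
time: 16.35
tool_pos: [517.8, -107.1, 189.0]
tcp_rot: [-180.0, 0.1, 176.0]
ft_force: [0.9, 0.0, -5.2]
finger_gap: 22.9
grip_force: 89.5
[(array([218, 243,  19,  17, 231], dtype=int32), array([226.9, 250.9]), array([[406., 161.,  35.]]))]
[]
[ 5.020e-01 -1.163e+01  1.470e-01 -4.000e-03  1.000e-03 -1.260e-01]
```

The ribbon lies in the carton at about (406,161), roughly 89 mm from the carton's centre. Continuing to the pad.

```bash
python3 -m handwheel '{"series": [[[0.1,-2.8,0,0,0,-0.03,0],[0.2,-5.3,0,0,0,-0.057,0],[0.3,-7.5,0,0,0,-0.081,0],[0.4,-9.3,0,0,0,-0.101,0],[0.45,-10.6,0,0,0,-0.115,0],[0.5,-11.3,0,0,0,-0.123,0],[0.5,-11.6,0,0,0,-0.126,0],[0.5,-11.6,0,0,0,-0.126,0],[0.5,-11.6,0,0,0,-0.126,0]]]}'
python3 - <<'E'
from plan import *
from bench import eyes
from h import *
t=eyes.snapshot("wrist"); m=mask(t,(50,120,40),(85,255,255)); c,l,st,ce=cv2.connectedComponentsWithStats(m)
print([(st[i],ce[i].round(1)) for i in range(1,c) if st[i,4]>60]); print(cur()[0],row([504,-227,36.5],down(-176.8)))
E
```

```text
time: 17.52
tool_pos: [505.3, -220.2, 188.6]
tcp_rot: [180.0, 0.0, -176.9]
ft_force: [0.7, -0.2, -5.7]
finger_gap: 22.8
grip_force: 90.2
[(array([ 330,   98,   58,   60, 1881], dtype=int32), array([358.1, 127.3])), (array([ 248,  213,   64,  164, 9573], dtype=int32), array([279.8, 292. ])), (array([151, 275,  50,  38, 911], dtype=int32), array([176.5, 291.2])), (array([340, 275,  35,  37, 594], dtype=int32), array([360.2, 289.7]))]
[ 505.29005057 -220.27979769  188.61127869] [ 1.6500e-01 -6.6600e-01  1.5211e+01  0.0000e+00 -0.0000e+00 -1.0000e-03]
```

```bash
python3 -m handwheel '{"series": [[[0,-0.2,0.6,0,0,0,0],[0.1,-0.4,2,0,0,0,0],[0.15,-0.6,4,0,0,0,0],[0.15,-0.67,6.2,0,0,0,0],[0.15,-0.67,8.4,0,0,0,0],[0.15,-0.67,10.4,0,0,0,0],[0.15,-0.67,12,0,0,0,0],[0.15,-0.67,13.2,0,0,0,0],[0.15,-0.67,14,0,0,0,0],[0.15,-0.67,14.5,0,0,0,0],[0.15,-0.67,14.8,0,0,0,0],[0.15,-0.67,14.8,0,0,0,0]]]}'
python3 -m handwheel '{"series": [[[0,0,0.1,0,0,0,0],[0,0,0.2,0,0,0,0],[0,0,0.3,0,0,0,0],[0,0,0.4,0,0,0,0],[0,0,0.4,0,0,0,0],[0,0,0.4,0,0,0,0]]]}'
```

```text
time: 19.08
tool_pos: [504.2, -227.6, 40.8]
tcp_rot: [-180.0, 0.0, -176.9]
ft_force: [0.3, 0.6, -4.7]
finger_gap: 22.8
grip_force: 90.3
time: 19.82
tool_pos: [504.0, -227.5, 36.6]
tcp_rot: [180.0, -0.0, -176.9]
ft_force: [-0.4, 0.5, -5.7]
finger_gap: 23.0
grip_force: 90.5
```

```bash
python3 -m handwheel '{"series": [[[0,0,0.05,0,0,0,0],[0,0,0.1,0,0,0,0],[0,0,0.1,0,0,0,0],[0,0,0.1,0,0,0,0]]]}'
python3 -m handwheel '{"series": [[[0,0,0.05,0,0,0,0],[0,0,0.1,0,0,0,0],[0,0,0.1,0,0,0,0],[0,0,0.1,0,0,0,0]]]}'
```

```text
time: 20.32
tool_pos: [504.4, -227.7, 36.5]
tcp_rot: [-180.0, 0.0, -176.9]
ft_force: [-3.2, 3.0, 6.0]
finger_gap: 22.7
grip_force: 91.7
time: 20.82
tool_pos: [504.8, -227.8, 36.5]
tcp_rot: [-180.0, 0.1, -176.9]
ft_force: [-7.0, 3.7, 13.7]
finger_gap: 23.0
grip_force: 92.8
```

Landed. Easing off 1 mm, opening, then retreating straight up.

```bash
python3 -m handwheel '{"series": [[[0,0,-0.1,0,0,0,0],[0,0,-0.1,0,0,0,0.4],[0,0,-0.1,0,0,0,0.7],[0,0,-0.1,0,0,0,1],[0,0,-0.1,0,0,0,1],[0,0,-0.1,0,0,0,1],[0,0,-0.1,0,0,0,1],[0,0,-0.1,0,0,0,1]]]}'
python3 -m handwheel '{"series": [[[0,0,-0.5,0,0,0,1],[0,0,-1.5,0,0,0,1],[0,0,-4,0,0,0,1],[0,0,-7,0,0,0,1],[0,0,-11,0,0,0,1],[0,0,-15,0,0,0,1],[0,0,-18,0,0,0,1],[0,0,-18,0,0,0,1],[0,0,-18,0,0,0,1]]]}'
python3 - <<'E'
from bench import eyes
from h import *
for n,roi in(("wrist",None),("top",None),("side",(250,235,370,320))):
    t=eyes.snapshot(n); np.savez(n+"9.npz",**t); m=mask(t,(50,120,40),(85,255,255),roi); c,l,st,ce=cv2.connectedComponentsWithStats(m)
    print(n)
    for i in range(1,c):
        if st[i,4]>12: print(st[i,4],ce[i].round(1),"z38",cast(t,ce[i],38).round()[0,:2],"z97",[np.round(v) for v in rect(l==i,t,97)])
t=dict(np.load("top9.npz"));m=mask(t,(0,0,0),(180,255,45),(160,165,275,280)); c,l,st,ce=cv2.connectedComponentsWithStats(m)
print([(st[i],cast(t,ce[i],35).round()) for i in range(1,c) if st[i,4]>20])
a=dict(np.load("top0.npz"))["img"].astype(int);d=np.abs(a-t["img"]).sum(2)
for k,(x0,y0,x1,y1) in dict(calc=(255,120,300,155),cup=(80,175,112,210),mask=(430,190,490,278)).items(): print(k,d[y0:y1,x0:x1].mean())
E
```

```text
time: 21.82
tool_pos: [504.0, -227.5, 35.6]
tcp_rot: [-180.0, -0.0, -176.9]
ft_force: [-0.4, -0.3, -0.3]
finger_gap: 85.5
grip_force: 0.0
time: 22.95
tool_pos: [503.8, -227.3, 215.2]
tcp_rot: [180.0, -0.0, -176.9]
ft_force: [0.2, 0.4, 0.2]
finger_gap: 85.5
grip_force: 0.0
wrist
411 [317.9 115.5] z38 [ 437. -192.] z97 [array([ 435., -198.]), array([22., 22.]), np.float64(4.0)]
2004 [279.2 190.4] z38 [ 518. -227.] z97 [array([ 504., -228.]), array([77., 22.]), np.float64(4.0)]
322 [223.9 206.4] z38 [ 539. -287.] z97 [array([ 521., -277.]), array([22., 22.]), np.float64(3.0)]
302 [317.2 206.3] z38 [ 534. -184.] z97 [array([ 516., -192.]), array([22., 22.]), np.float64(3.0)]
top
115 [357.6 222.8] z38 [ 498. -236.] z97 [array([ 490., -228.]), array([21., 48.]), np.float64(90.0)]
16 [344.1 241.4] z38 [ 441. -195.] z97 [array([ 435., -187.]), array([21., 16.]), np.float64(69.0)]
side
339 [307.5 258. ] z38 [ 533. -177.] z97 [array([ 488., -259.]), array([118.,  70.]), np.float64(62.0)]
13 [279.8 269.2] z38 [ 439. -190.] z97 [array([ 404., -259.]), array([ 9., 15.]), np.float64(64.0)]
18 [329.7 278.1] z38 [ 541. -284.] z97 [array([ 499., -347.]), array([ 8., 18.]), np.float64(64.0)]
[(array([218, 243,  19,  17, 225], dtype=int32), array([[406., 160.,  35.]]))]
calc 16.087619047619047
cup 15.839285714285714
mask 18.267234848484847
```

The caddy is at (504,-228), on the pad's centre. The label rolls are all within 65 mm of its centre along both sides, the ribbon is at rest in the carton, and the bystanders are where they were. Handing in.

```bash
python3 -c "
from bench import r
print(r.hand_in())"
```

```text
the job is handed in; nothing more can be done
None
```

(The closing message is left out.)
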